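# Sort the marked bearings into their packing trays

## Robot

A 7-joint arm with a two-finger parallel gripper is mounted at the origin on the work surface. World frame = base frame: x ahead of the robot, y to its left, z up, the work surface at z = 0. Lengths are in m, angles in rad, forces in N, time in s.
With the tool pointing down it reaches from about 0.425 to 0.925 m from the base axis. Payload 6.8 kg.
Tool frame: the origin (TCP) lies at the very end of the fingers, on their centre line; the grasp point (between the pads) lies 19 mm behind it; z points along the fingers, y is the line along which they close (so a half turn about z gives the same grasp; the last joint's range is limited). The gripper opens to 85 mm and grips with 20 to 120 N. Pads are 22 mm wide; open, the fingers measure 114 mm over their backs; the gripper's body (76 mm by 85 mm) begins 54 mm behind the grasp point. The pads swing forward as they close: fully open they stand 13 mm farther back than shut.
Start: joints at [1.173, 0.477, 0.022, 1.555, -0.011, 1.109, -0.083], TCP at [0.193, -0.647, 0.231] pointing down, gripper open.
Joint ranges: [-2.96, 2.96], [-0.34, 2.1], [-1.41, 1.46], [0.24, 2.44], [-1.37, 4.51], [0.17, 1.92], [-2.96, 2.96]. Speed limits (rad/s): [2.39, 2.39, 3.14, 3.14, 3.14, 3.14, 3.14].

## Interface

Orientations are given as a unit quaternion [w, x, y, z].
In Python, from station import bot gives the robot as it stands. The module is installed in compiled form; this text tells all that it offers.
- The arm moves only by the shell command python3 -m jog 'ROWS' [OPENING] [FORCE]. ROWS is JSON, a list of rows, each a list of 4 numbers: the shift along the tool's x, y, z in cm, then the turn about the tool's z in rad. In form: [[x, y, z, spin], ...]. A call has 1 to 20 rows; each row is the pose to reach, as a shift and turn from the pose commanded when the call began, along the tool's axes at that moment; what a row does not reach only later rows make up. A row lasts 1/12 s, in which the tool goes at most 41.7 mm and 7.16 degrees, less where a joint would pass 70% of its speed; a pose out of reach is approached as far as the arm can. A call with a gripper value outside its range is refused whole. OPENING is the closure, from -1 (fully open) to 1 (shut), set as the call begins (- or left out, the last holds). The fingers move at their own pace and stop on an object; FORCE is the grip in N (left out, the last holds). Time passes only in rows, so rows that repeat a pose let the fingers close. It gives the time, the measured TCP pose, the force, the opening and the grip force at its end, in the units of the state.
- bot.get_obs(): the state, without advancing time (a new reading comes with each control period).
- bot.read_camera(name): name is "scene" or "top" or "wrist"; returns a dict with "pixels" (384x512x3 uint8, red, green, blue), "depth" (384x512 float32, m along the optical axis (not along the pixel's ray), 0 where there is no reading), "fovy" (degrees; the focal length in pixels is half the picture's height over the tangent of half this angle, whatever the lens; pixels are square), "cx", "cy" (the principal point, pixels), "pose" (4x4, takes a point from camera to world coordinates). Camera axes: x right, y down, z forward; pixel columns grow to the right and rows downward; lengths in m; the calibration is good to about 2 mm. The wrist camera is an equidistant fisheye: a pixel r from the principal point sees the ray r / f radians off the axis. A picture is of the moment at which its call begins.
- bot.hand_in(): hands the job in; it is judged then, once.
The state is a dict: "t": time; "q": joint angles; "joint_vel": joint speeds; "joint_torque": joint torques, N m; "eef_pos": TCP position; "tool_rot": TCP orientation; "contact_force": force on the tool from outside, world axes, zero at the start; "torque": the same for the moment, N m; "gripper_width": opening from 0.0 (shut) to 1.0 (fully open); "grasp_force": force on a finger pad.
Only numpy, scipy, OpenCV 4.12 (cv2) and the standard library are available. Lean on these libraries where they do the work, as an engineer would, in place of code of your own. Each camera call takes 0.05 s, during which the arm holds its last target. There are 200 camera calls.

## Task

Sort the parts that have come from marking into the trays: the two large bearings into the tray with two bays, one in each bay; the two small bearings into the two empty bays of the tray with three bays, one in each, leaving the small bearing that is already in its middle bay in that bay; and the oval flange housing into the tray without dividers. Set each part down without dropping it, so that it lies flat on the tray's floor with its sleeve or boss up.

Things in the scene. Friction and masses are not known exactly. Their poses are not given: they have to be found in the camera images.
- large_a: loose steel insert bearing, the large kind: outer ring 60 mm diameter and 26 mm high, with a narrower inner sleeve of 38 mm diameter rising to 36 mm total height (29 mm bore in the sleeve). About 0.34 kg. Origin: centre of the underside, z up. Interchangeable with large_b.
- large_b: loose steel insert bearing, the large kind: outer ring 60 mm diameter and 26 mm high, with a narrower inner sleeve of 38 mm diameter rising to 36 mm total height (29 mm bore in the sleeve). About 0.34 kg. Origin: centre of the underside, z up. Interchangeable with large_a.
- small_a: loose steel insert bearing, the small kind: outer ring 40 mm diameter and 18 mm high, inner sleeve of 25 mm diameter rising to 28 mm total height (17 mm bore). About 0.13 kg. Origin: centre of the underside, z up. Interchangeable with small_b; starts outside the trays.
- small_b: loose steel insert bearing, the small kind: outer ring 40 mm diameter and 18 mm high, inner sleeve of 25 mm diameter rising to 28 mm total height (17 mm bore). About 0.13 kg. Origin: centre of the underside, z up. Interchangeable with small_a; starts outside the trays.
- small_c: loose steel insert bearing, the small kind: outer ring 40 mm diameter and 18 mm high, inner sleeve of 25 mm diameter rising to 28 mm total height (17 mm bore). About 0.13 kg. Origin: centre of the underside, z up. This one already lies in the middle bay of tray_three and belongs there.
- housing: loose dark green cast oval flange housing: flange 100 mm long (its x), 58 mm wide (its y), 10 mm thick, a bolt hole near each end; round central boss of 50 mm diameter rising to 34 mm total height (37 mm bore). About 0.42 kg. Origin: centre of the underside, z up. Fits the tray only lengthwise, its x along the tray's y, either way round.
- tray_one: tray with blue floor and bare metal walls, fixed to the table, 96 mm (its x) by 188 mm (its y); floor 3, walls 4, dividers 6 mm thick, wall tops 10 mm above the table. Inside 88 mm by 180 mm. Origin: centre of the underside on the table. No dividers: for the housing.
- tray_two: tray with blue floor and bare metal walls, fixed to the table, 96 mm (its x) by 188 mm (its y); floor 3, walls 4, dividers 6 mm thick, wall tops 10 mm above the table. Inside 88 mm by 180 mm. Origin: centre of the underside on the table. One divider across the middle makes two bays of 88 mm (x) by 87 mm (y), centred 46.5 mm either side of the origin along the tray's y: for the large bearings.
- tray_three: tray with blue floor and bare metal walls, fixed to the table, 96 mm (its x) by 188 mm (its y); floor 3, walls 4, dividers 6 mm thick, wall tops 10 mm above the table. Inside 88 mm by 180 mm. Origin: centre of the underside on the table. Two dividers make three bays of 88 mm (x) by 56 mm (y), centred at the origin and 62 mm either side of it along the tray's y: for the small bearings.
Things that resemble listed ones, but are neither listed nor needed, are in the scene too. Leave any black or white look-alike of the tray_three alone.

How it is judged:
By the outcome, as a careful person would: the job done as asked, in the order asked, and still so for the second after the job is handed in, with the robot touching nothing.
It also fails if it takes over 112 s, if anything falls off the work surface, if the arm or the gripper's body presses on something with over 40 N, if the wrist force passes 120 N, or if a joint passes its speed limit or range.

## Working session

There is one attempt and no reset: what is moved stays moved. The work goes in short steps, Python scripts to look and compute and a shell command to move; the robot and the scene stay as the last step left them, time stands still between calls to the robot, and variables do not carry over. Pictures are saved under pics/ and viewed, at most 14 in all, crops included, and the job is handed in when it is done.

```bash
ls; mkdir -p pics; python3 - <<'E'
from station import bot
import cv2,numpy as np
for n in("scene","top"):
    d=bot.read_camera(n);np.savez(f"{n}0.npz",**d)
    cv2.imwrite(f"pics/{n}0.png",cv2.resize(d["pixels"][:,:,::-1],(800,600)))
    print(n,d["fovy"],d["cx"],d["cy"],np.round(d["pose"],3).tolist(),(d["depth"]>0).mean())
o=bot.get_obs();print(o)
E
```

```text
pics
scene 46.38432083375384 252.9269503745518 190.6890547250842 [[-0.858, 0.409, -0.311, 0.811], [0.514, 0.682, -0.521, 0.692], [-0.001, -0.606, -0.795, 1.02], [0.0, 0.0, 0.0, 1.0]] 0.9961395263671875
top 48.59148042373547 262.7162399209753 186.80543584699842 [[0.02, -0.999, 0.046, 0.368], [-1.0, -0.02, 0.016, 0.064], [-0.015, -0.047, -0.999, 1.194], [0.0, 0.0, 0.0, 1.0]] 0.9961446126302084
{'t': 0.1, 'q': array([ 1.17290241,  0.47771661,  0.02236297,  1.55631305, -0.0114696 ,
        1.10927531, -0.08310902]), 'joint_vel': array([-0.00067177, -0.00371423, -0.00171821, -0.0019024 , -0.00062497,
       -0.00118518, -0.00104658]), 'joint_torque': array([ 4.15664646e-03, -5.97764575e+01,  1.61378201e+00, -2.81954867e+01,
        1.28867256e-02,  5.04712109e-03,  2.10571937e-05]), 'eef_pos': array([ 0.19271151, -0.64637937,  0.23044058]), 'tool_rot': array([-7.69235493e-04,  9.89519978e-01,  1.44393854e-01, -1.88404151e-04]), 'contact_force': array([-0.09028334,  0.35767456,  0.32927066]), 'torque': array([-0.00474704, -0.01392877,  0.032103  ]), 'grasp_force': 0.0, 'gripper_width': 1.0008931141687345}
```

View pics/scene0.png

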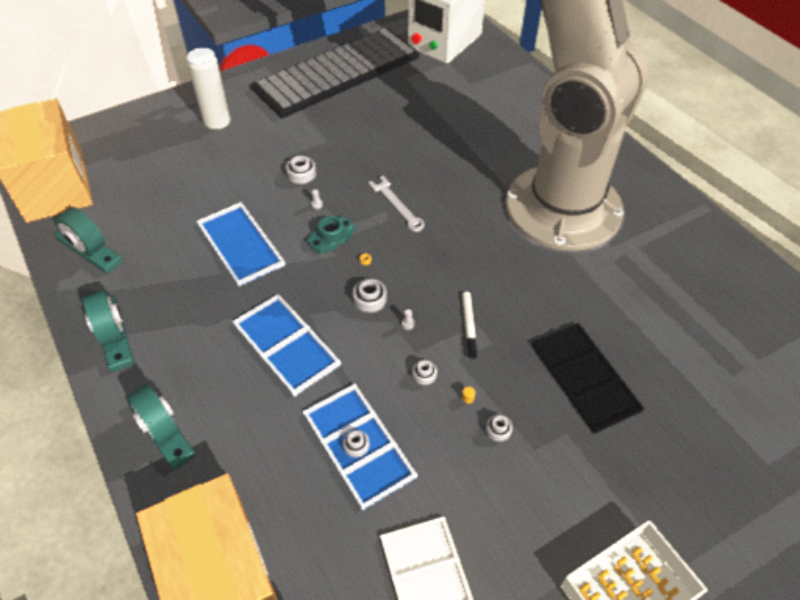

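View pics/top0.png

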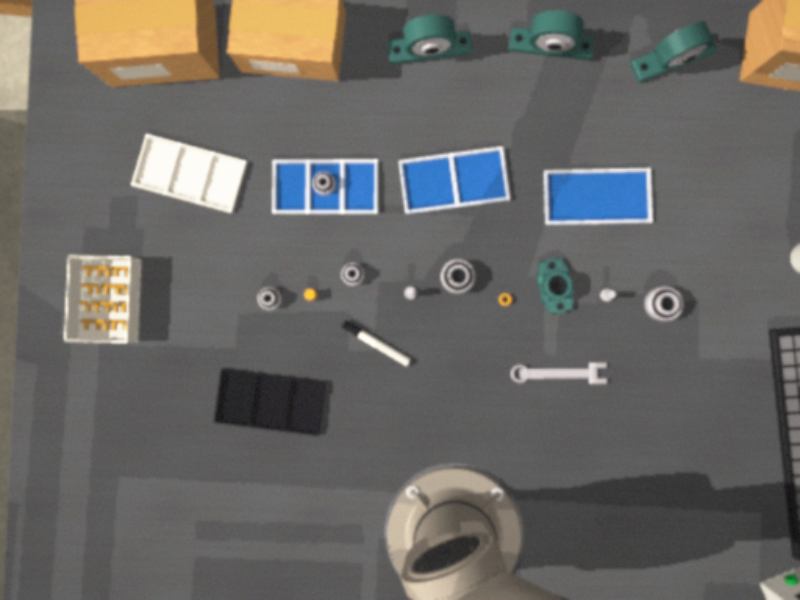

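The scene view shows the blue trays: one (240,243), two (287,343), three (358,443) with small_c in its middle bay. Large bearings are at (300,168) and (370,294), smalls at (425,371) and (499,428), and the housing at (330,232). All have their sleeve or boss up. In the top view, the larges are at (457,275) and (665,302), smalls at (268,297) and (352,272), housing at (556,285), and trays one, two and three at (598,196), (455,180) and (325,186).

```bash
cat > h.py <<'E'
import numpy as np,cv2
from station import bot
def f(d): return 192/np.tan(np.radians(float(d["fovy"]))/2)
def cloud(d):
    v,u=np.mgrid[:384,:512];z=d["depth"]
    p=np.stack([(u-d["cx"])/f(d)*z,(v-d["cy"])/f(d)*z,z],-1)
    return p@d["pose"][:3,:3].T+d["pose"][:3,3]
def ray(d,uv,z):
    r=d["pose"][:3,:3]@np.array([(uv[0]-d["cx"])/f(d),(uv[1]-d["cy"])/f(d),1]);o=d["pose"][:3,3]
    return o+r*(z-o[2])/r[2]
def proj(d,p):
    c=d["pose"][:3,:3].T@(np.asarray(p)-d["pose"][:3,3]);return c[:2]/c[2]*f(d)+[d["cx"],d["cy"]]
def go(x,y,z,a):
    """shift (cm, tool axes) and spin taking the tool to x,y,z with closing line (tool y) at world angle a (mod pi)"""
    o=bot.get_obs();w,i,j,k=o["tool_rot"];t=2*np.arctan2(j,i) # tool x angle
    ty=t-np.pi/2; s=-((a-ty+np.pi/2)%np.pi-np.pi/2)
    D=np.array([x,y,z])-o["eef_pos"]
    ex=np.array([np.cos(t),np.sin(t)]);ey=np.array([np.sin(t),-np.cos(t)])
    return np.round([D[:2]@ex*100,D[:2]@ey*100,-D[2]*100,s],2).tolist(), round(float(o["q"][6]),2)
E
python3 - <<'E'
from h import *
for n in("top","scene"):
    d=dict(np.load(n+"0.npz"));P=cloud(d);hsv=cv2.cvtColor(d["pixels"],cv2.COLOR_RGB2HSV)
    tab=(abs(P[...,2])<.01)&(P[...,0]>.25)&(P[...,0]<.75)&(abs(P[...,1])<.5)
    print(n,"table z",np.median(P[tab][:,2]),P[tab][:,2].std())
    m=((P[...,2]>.008)&(P[...,0]>.42)&(P[...,0]<.75)&(abs(P[...,1])<.45)).astype(np.uint8)
    k,l,s,c=cv2.connectedComponentsWithStats(m)
    for i in range(1,k):
        if s[i,4]<25: continue
        q=P[l==i];h=np.percentile(q[:,2],95);t=q[q[:,2]>h-.004]
        (cu,cv),r=cv2.minEnclosingCircle((t[:,:2]*1000).astype(np.float32))
        (ru,rv),rr=cv2.minEnclosingCircle((q[:,:2]*1000).astype(np.float32))
        print(" obj px",c[i].round(),"n",s[i,4],"h %.1f top c (%.0f,%.0f) r%.1f all c(%.0f,%.0f) r%.1f"%(h*1000,cu,cv,r,ru,rv,rr), "col",np.median(d["pixels"][l==i],0))
    b=cv2.inRange(hsv,(100,120,60),(130,255,255))
    b=cv2.morphologyEx(b,cv2.MORPH_OPEN,np.ones((3,3)))
    for co in cv2.findContours(b,cv2.RETR_EXTERNAL,cv2.CHAIN_APPROX_NONE)[0]:
        if cv2.contourArea(co)<120: continue
        w=np.array([ray(d,p[0],.003)[:2]*1000 for p in co],np.float32)
        mk=np.zeros(b.shape,np.uint8);cv2.drawContours(mk,[co],-1,1,-1)
        rc=cv2.minAreaRect(w);print(" blue",np.round(rc[0],1),np.round(rc[1],1),round(rc[2],1),"z",np.median(P[(mk>0)&(b>0)][:,2])*1000)
E
```

```text
top table z 0.0005355845085387445 0.0027191755436917096
 obj px [291. 101.] n 97 h 13.8 top c (675,10) r60.9 all c(674,9) r62.3 col [223. 223. 225.]
 obj px [322. 108.] n 51 h 12.5 top c (645,-77) r43.4 all c(645,-77) r43.4 col [211. 215. 221.]
 obj px [151. 102.] n 28 h 12.4 top c (657,410) r21.8 all c(657,410) r21.8 col [243. 239. 230.]
 obj px [259. 111.] n 52 h 13.8 top c (628,88) r39.0 all c(626,88) r41.0 col [218.  218.5 220. ]
 obj px [192. 103.] n 69 h 14.8 top c (653,291) r44.1 all c(652,286) r49.9 col [212. 213. 217.]
 obj px [217. 107.] n 30 h 13.4 top c (640,218) r21.1 all c(640,221) r22.6 col [229. 229. 231.]
 obj px [231. 103.] n 38 h 13.4 top c (655,180) r28.6 all c(655,180) r28.9 col [225.5 226.  229.5]
 obj px [174. 117.] n 26 h 13.4 top c (617,334) r21.0 all c(617,334) r21.0 col [210.5 209.5 210.5]
 obj px [386. 109.] n 45 h 14.6 top c (649,-257) r34.0 all c(650,-256) r34.6 col [215. 217. 219.]
 obj px [199. 126.] n 64 h 14.2 top c (597,250) r40.4 all c(601,250) r43.9 col [232. 233. 238.]
 obj px [207. 117.] n 165 h 32.7 top c (617,244) r12.2 all c(617,244) r20.3 co
[... 3197 characters left out ...]
c(581,327) r18.6 col [245. 243. 241.]
 obj px [269. 336.] n 70 h 12.6 top c (606,414) r40.6 all c(606,414) r40.6 col [255. 254. 248.]
 obj px [249. 361.] n 30 h 13.0 top c (665,429) r22.4 all c(665,429) r22.4 col [255.  253.5 245. ]
 blue [610.2 304.3] [83.2 49.3] 0.8 z 2.4919258611191264
 blue [586.9 241.6] [33.3 48.4] 0.9 z 2.5768328366858606
 blue [612.8 180.4] [83.3 48.6] 1.0 z 2.227425515899828
 blue [620.3  55.4] [82.8 77.9] 8.8 z 2.030110785264494
 blue [634.6 -36.6] [82.7 77.6] 9.0 z 1.8781958958680178
 blue [ 602.9 -248.4] [ 82.3 168.1] 2.3 z 1.8228447892920663
 blue [-349.9 -565.1] [232.3  35.3] 47.6 z -620.5620716219671
 blue [ 164.1 -842.5] [106.9 482.5] 88.9 z -82.85585878718305
```

```bash
python3 - <<'E'
from h import *
for n in("top","scene"):
    d=dict(np.load(n+"0.npz"));P=cloud(d)
    for nm,x,y,hh in(("L1",.454,.001,.036),("L2",.418,-.362,.036),("S1",.456,.189,.028),("S2",.415,.338,.028),("C",.618,.244,.031),("H",.442,-.173,.034)):
        q=P[np.hypot(P[...,0]-x,P[...,1]-y)<.058];q=q[q[:,2]>(.008 if nm!="C" else .016)];t=q[q[:,2]>hh-.006]
        (a,b),r=cv2.minEnclosingCircle((t[:,:2]*1000).astype(np.float32));(e,g),R=cv2.minEnclosingCircle((q[:,:2]*1000).astype(np.float32))
        print(n,nm,"h %.1f top(%.1f,%.1f) r%.1f all(%.1f,%.1f) R%.1f n%d"%(np.percentile(t[:,2],80)*1000,a,b,r,e,g,R,len(q)))
    hsv=cv2.cvtColor(d["pixels"],cv2.COLOR_RGB2HSV)
    g=(cv2.inRange(hsv,(70,70,20),(95,255,255))>0)&(np.hypot(P[...,0]-.442,P[...,1]+.173)<.07)&(P[...,2]>.005)&(P[...,2]<.016)
    w=(P[g][:,:2]*1000).astype(np.float32);print("flange",cv2.minAreaRect(w),np.median(P[g][:,2]))
E
```

```text
top L1 h 37.5 top(454.3,1.7) r18.7 all(454.0,1.4) R29.8 n367
top L2 h 38.0 top(414.1,-360.3) r27.7 all(415.3,-369.8) R38.3 n417
top S1 h 30.4 top(453.1,190.0) r14.0 all(455.1,188.5) R19.7 n163
top S2 h 30.6 top(409.0,335.3) r12.5 all(409.2,336.3) R20.2 n166
top C h 32.7 top(618.2,240.0) r15.7 all(598.6,240.5) R36.8 n153
top H h 35.7 top(442.0,-173.2) r25.3 all(445.0,-174.5) R53.9 n586
flange ((440.5525207519531, -173.44992065429688), (94.21719360351562, 58.09099578857422), 8.993459701538086) 0.010553869633647683
scene L1 h 35.7 top(455.9,-1.1) r21.0 all(455.1,2.0) R31.5 n343
scene L2 h 35.7 top(414.8,-361.2) r19.8 all(417.6,-360.2) R31.7 n237
scene S1 h 28.1 top(457.0,188.6) r12.7 all(455.6,189.1) R21.1 n177
scene S2 h 28.3 top(408.9,335.9) r12.9 all(409.0,336.6) R21.2 n202
scene C h 31.0 top(617.7,243.6) r12.9 all(618.0,243.8) R20.2 n190
scene H h 33.4 top(442.6,-173.0) r25.3 all(442.5,-173.8) R49.8 n374
flange ((441.7568664550781, -169.03958129882812), (98.63068389892578, 56.066490173339844), 4.950209140777588) 0.009348294379715183
```

```bash
python3 - <<'E'
from h import *
print(go(.415,-.361,.10,np.radians(-36.2)))
E
```

```text
([29.46, -21.0, 13.04, -0.65], -0.08)
```

```bash
python3 -m jog '[[29.5,-21,0,-0.65],[29.5,-21,0,-0.65],[29.5,-21,0,-0.65],[29.5,-21,0,-0.65],[29.5,-21,0,-0.65],[29.5,-21,0,-0.65],[29.5,-21,0,-0.65],[29.5,-21,3,-0.65],[29.5,-21,6,-0.65],[29.5,-21,10,-0.65],[29.5,-21,13,-0.65],[29.5,-21,13,-0.65],[29.5,-21,13,-0.65]]' -1 40
python3 - <<'E'
from h import *
d=bot.read_camera("wrist");np.savez("w1.npz",**d)
cv2.imwrite("pics/w1.png",d["pixels"][:,:,::-1])
print(go(.415,-.361,.007,np.radians(-36.2)),d["fovy"],f(d),d["pose"].round(3).tolist())
E
```

```text
t: 1.18
eef_pos: [0.4141, -0.3604, 0.0999]
tool_rot: [-0.002, 0.892, 0.453, -0.001]
contact_force: [0.6, 0.1, 0.2]
gripper_width: 0.998
grasp_force: 0.0
([0.04, -0.09, 9.5, 0.0], -0.16) 65.70646984690485 297.3186396354542 [[0.808, -0.559, -0.186, 0.461], [-0.589, -0.77, -0.246, -0.297], [-0.006, 0.308, -0.951, 0.244], [0.0, 0.0, 0.0, 1.0]]
```

View pics/w1.png

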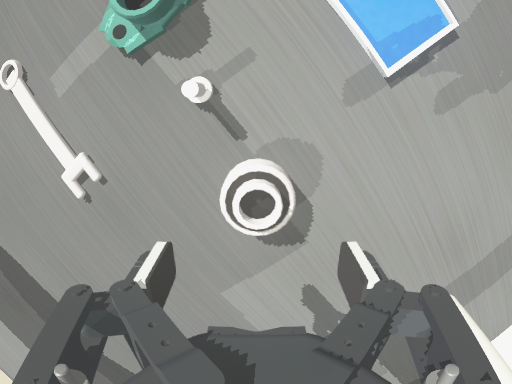

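The wrist view shows the large bearing centred at (258,198), midway between the finger pads at (170,265) and (347,265). I'm descending to grip.

```bash
python3 -m jog '[[0,-0.1,3.5,0],[0,-0.1,7,0],[0,-0.1,8.5,0],[0,-0.1,9.3,0],[0,-0.1,9.3,0]]' 
python3 -m jog '[[0,0,0,0],[0,0,0,0],[0,0,0,0],[0,0,0,0],[0,0,0,0],[0,0,0,0]]' 1 50
python3 - <<'E'
from h import *
print(go(.635,-.0365,.15,np.radians(-36.2)))
d=bot.read_camera("wrist");cv2.imwrite("pics/w2.png",d["pixels"][:,:,::-1])
E
```

```text
t: 1.65
eef_pos: [0.4152, -0.3619, 0.0091]
tool_rot: [0.001, 0.892, 0.452, 0.0]
contact_force: [-0.1, 0.2, 0.8]
gripper_width: 0.999
grasp_force: 0.0
t: 2.15
eef_pos: [0.4156, -0.3617, 0.0109]
tool_rot: [0.001, 0.892, 0.453, 0.0]
contact_force: [-2.5, 1.9, 10.3]
gripper_width: 0.678
grasp_force: 51.4
([39.2, -1.5, -13.91, 0.0], -0.21)
```

View pics/w2.png

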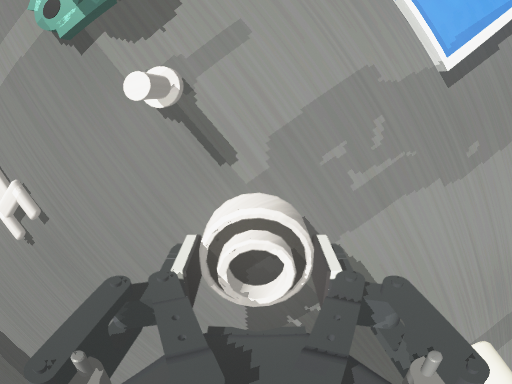

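Gripped at width 0.678, which matches the 60 mm ring. The bearing sits between the pads at (258,250). Next I lift and carry it to bay B of tray two.

```bash
python3 -m jog '[[0,0,-2,0],[0,0,-5,0],[0,0,-9,0],[4,-0.2,-10,0],[8,-0.3,-10,0],[12,-0.5,-10,0],[16,-0.6,-10,0],[20,-0.8,-10,0],[24,-1,-10,0],[28,-1.1,-10,0],[32,-1.2,-10,0],[36,-1.4,-10,0],[39.2,-1.5,-9,0],[39.2,-1.5,-7,0],[39.2,-1.5,-5,0],[39.2,-1.5,-5,0],[39.2,-1.5,-5,0]]' 
python3 - <<'E'
from h import *
print(go(.635,-.0365,.02,np.radians(-36.2)))
d=bot.read_camera("wrist");cv2.imwrite("pics/w3.png",d["pixels"][:,:,::-1])
E
```

```text
t: 3.62
eef_pos: [0.633, -0.0359, 0.0582]
tool_rot: [-0.0, 0.892, 0.453, -0.001]
contact_force: [-1.0, -0.8, -2.4]
gripper_width: 0.673
grasp_force: 55.8
([0.07, 0.2, 3.82, 0.0], -0.86)
```

View pics/w3.png

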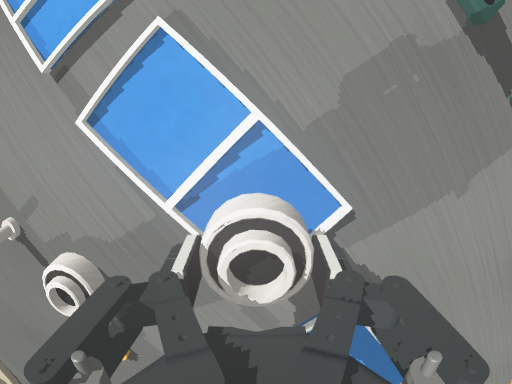

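The bearing is held level at (257,255), above the right-hand bay of tray two. Lowering.

```bash
python3 -m jog '[[0.1,0.2,2,0],[0.1,0.2,3.6,0],[0.1,0.2,4.1,0],[0.1,0.2,4.3,0],[0.1,0.2,4.3,0],[0.1,0.2,4.3,0]]'
```

```text
t: 4.17
eef_pos: [0.6371, -0.0359, 0.0167]
tool_rot: [0.0, 0.892, 0.453, 0.001]
contact_force: [-0.5, 0.5, -2.5]
gripper_width: 0.678
grasp_force: 55.9
```

```bash
python3 -m jog '[[0,0,0.1,0],[0,0,0.2,0],[0,0,0.3,0],[0,0,0.3,0],[0,0,0.3,0]]'
```

```text
t: 4.58
eef_pos: [0.6369, -0.0358, 0.014]
tool_rot: [0.0, 0.892, 0.453, 0.001]
contact_force: [-3.5, 0.1, 7.7]
gripper_width: 0.674
grasp_force: 57.1
```

```bash
python3 -m jog '[[0,0,0,0],[0,0,0,0],[0,0,0,0],[0,0,0,0]]' -0.75
python3 -m jog '[[0,0,-2,0],[0,0,-5,0],[0,0,-8,0],[0,0,-10,0],[0,0,-10,0]]'
python3 - <<'E'
from h import *
print(go(.4545,.0015,.11,np.radians(-36.2)))
d=bot.read_camera("top");np.savez("top1.npz",**d);P=cloud(d)
q=P[np.hypot(P[...,0]-.635,P[...,1]+.036)<.037];t=q[q[:,2]>.02];print(np.median(t,0),cv2.minEnclosingCircle((t[:,:2]*1000).astype(np.float32)),np.percentile(t[:,2],90))
cv2.imwrite("pics/t1.png",d["pixels"][80:240,100:460,::-1].repeat(2,0).repeat(2,1))
E
```

```text
t: 4.92
eef_pos: [0.6363, -0.0357, 0.0124]
tool_rot: [0.0, 0.892, 0.453, 0.0]
contact_force: [-0.1, 0.8, -0.0]
gripper_width: 0.872
grasp_force: 0.0
t: 5.33
eef_pos: [0.6394, -0.0356, 0.1173]
tool_rot: [0.002, 0.892, 0.453, 0.004]
contact_force: [0.2, -1.0, 1.0]
gripper_width: 0.875
grasp_force: 0.0
([-7.92, -17.12, 0.73, 0.0], -0.83)
[ 0.62695732 -0.03388345  0.48609512] ((634.9689331054688, -35.96307373046875), 36.94978713989258) 0.5175015159686615
```

View pics/t1.png

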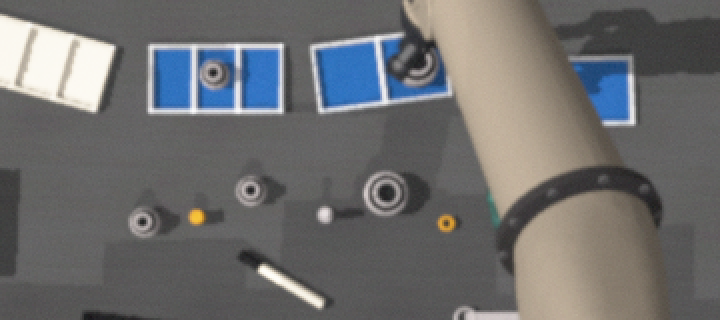

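The bearing lies in the right bay of tray two, at (415,68) in the crop and partly hidden by the wrist. The second large bearing is untouched at (386,192).

```bash
python3 -m jog '[[-1.7,-3.6,0,0],[-3.4,-7.3,0,0],[-5,-10.9,0,0],[-6.7,-14.5,0,0],[-7.9,-17.1,0,0],[-7.9,-17.1,0.7,0],[-7.9,-17.1,0.7,0],[-7.9,-17.1,0.7,0]]' -1 50
python3 - <<'E'
from h import *
print(go(.4545,.0015,.009,np.radians(-36.2)))
E
```

```text
t: 6.05
eef_pos: [0.4516, 0.0012, 0.1048]
tool_rot: [-0.0, 0.892, 0.453, -0.0]
contact_force: [-0.1, -0.2, 0.4]
gripper_width: 1.004
grasp_force: 0.0
([0.19, 0.22, 9.58, 0.0], -0.93)
```

```bash
python3 -m jog '[[0.2,0.2,3.5,0],[0.2,0.2,7,0],[0.2,0.2,8.6,0],[0.2,0.2,9.4,0],[0.2,0.2,9.4,0],[0.2,0.2,9.4,0]]' 
python3 -m jog '[[0,0,0,0],[0,0,0,0],[0,0,0,0],[0,0,0,0],[0,0,0,0],[0,0,0,0]]' 1 50
python3 - <<'E'
from h import *
print(go(.621,.0555,.02,np.radians(-36.2)))
E
```

```text
t: 6.55
eef_pos: [0.4552, 0.0019, 0.0114]
tool_rot: [-0.0, 0.892, 0.453, 0.0]
contact_force: [0.1, 0.6, 0.8]
gripper_width: 1.003
grasp_force: 0.0
t: 7.05
eef_pos: [0.4552, 0.0019, 0.0129]
tool_rot: [0.001, 0.892, 0.453, 0.001]
contact_force: [-2.2, 0.5, 9.8]
gripper_width: 0.675
grasp_force: 51.0
([14.11, 10.22, -0.71, 0.0], -1.04)
```

```bash
python3 -m jog '[[0,0,-3,0],[0,0,-6,0],[3,2.2,-7,0],[6,4.4,-7,0],[9,6.6,-7,0],[12,8.8,-7,0],[14.1,10.2,-6,0],[14.1,10.2,-4,0],[14.1,10.2,-2.5,0],[14.1,10.2,-2,0],[14.1,10.2,-2,0],[14.1,10.2,-2,0]]' 
python3 - <<'E'
from h import *
print(go(.621,.0555,.018,np.radians(-36.2)))
E
```

```text
t: 8.05
eef_pos: [0.6197, 0.0552, 0.0318]
tool_rot: [0.0, 0.892, 0.453, -0.0]
contact_force: [-0.3, -0.6, -2.3]
gripper_width: 0.677
grasp_force: 56.7
([0.1, 0.09, 1.38, 0.0], -1.03)
```

```bash
python3 -m jog '[[0.1,0.1,0.8,0],[0.1,0.1,1.2,0],[0.1,0.1,1.4,0],[0.1,0.1,1.5,0],[0.1,0.1,1.6,0],[0.1,0.1,1.6,0],[0.1,0.1,1.6,0]]'
```

```text
t: 8.63
eef_pos: [0.621, 0.0556, 0.0161]
tool_rot: [0.0, 0.892, 0.453, -0.0]
contact_force: [-4.4, -0.7, 6.8]
gripper_width: 0.675
grasp_force: 57.5
```

```bash
python3 -m jog '[[0,0,0,0],[0,0,0,0],[0,0,0,0],[0,0,0,0]]' -0.75
python3 -m jog '[[0,0,-2,0],[0,0,-5,0],[0,0,-8,0],[0,0,-8.5,0],[0,0,-8.5,0]]'
python3 - <<'E'
from h import *
print(go(.456,.189,.10,np.radians(1.2)))
E
```

```text
t: 8.97
eef_pos: [0.6216, 0.0558, 0.0154]
tool_rot: [0.0, 0.892, 0.453, 0.0]
contact_force: [-0.1, -0.3, -0.3]
gripper_width: 0.878
grasp_force: 0.0
t: 9.38
eef_pos: [0.6233, 0.056, 0.103]
tool_rot: [0.001, 0.892, 0.453, 0.003]
contact_force: [0.4, 0.2, -0.5]
gripper_width: 0.876
grasp_force: 0.0
([0.86, -21.35, 0.3, -0.65], -1.0)
```

```bash
python3 -m jog '[[0.2,-4,0,-0.1],[0.4,-8,0,-0.2],[0.6,-12,0,-0.3],[0.8,-16,0,-0.4],[0.9,-20,0,-0.5],[0.9,-21.4,0,-0.6],[0.9,-21.4,0,-0.65],[0.9,-21.4,0,-0.65],[0.9,-21.4,0,-0.65]]' -0.5 40
python3 - <<'E'
from h import *
print(go(.456,.189,.006,np.radians(1.2)))
d=bot.read_camera("wrist");cv2.imwrite("pics/w4.png",d["pixels"][:,:,::-1])
E
```

```text
t: 10.13
eef_pos: [0.4534, 0.1887, 0.0995]
tool_rot: [-0.0, 0.701, 0.713, -0.001]
contact_force: [0.2, -0.0, -0.5]
gripper_width: 0.748
grasp_force: 0.0
([0.02, 0.26, 9.35, -0.0], -0.78)
```

View pics/w4.png

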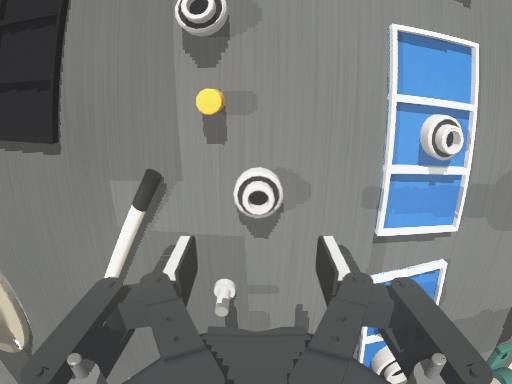

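The small bearing is at (258,192), centred between pads at (183,262) and (330,262). The second small is at (202,8), and small_c is in the middle bay at (442,137). Descending.

```bash
python3 -m jog '[[0,0.2,3.5,0],[0,0.2,7,0],[0,0.2,8.6,0],[0,0.2,9.3,0],[0,0.2,9.4,0],[0,0.2,9.4,0]]' 
python3 -m jog '[[0,0,0,0],[0,0,0,0],[0,0,0,0],[0,0,0,0],[0,0,0,0],[0,0,0,0]]' 1 40
python3 - <<'E'
from h import *
print(go(.6138,.1805,.02,np.radians(1.2)))
E
```

```text
t: 10.68
eef_pos: [0.4562, 0.1892, 0.0064]
tool_rot: [-0.0, 0.701, 0.713, -0.0]
contact_force: [0.4, 0.6, -1.4]
gripper_width: 0.749
grasp_force: 0.0
t: 11.18
eef_pos: [0.4566, 0.1896, 0.0078]
tool_rot: [0.001, 0.701, 0.714, 0.001]
contact_force: [-1.3, 0.1, 6.0]
gripper_width: 0.442
grasp_force: 39.4
([-1.2, 15.71, -1.22, -0.0], -0.9)
```

```bash
python3 -m jog '[[0,0,-3,0],[0,0,-6,0],[-0.3,4,-7,0],[-0.6,8,-7,0],[-0.9,12,-7,0],[-1.2,15.7,-7,0],[-1.2,15.7,-5,0],[-1.2,15.7,-3,0],[-1.2,15.7,-2,0],[-1.2,15.7,-2,0],[-1.2,15.7,-2,0]]' 
python3 - <<'E'
from h import *
print(go(.6138,.1805,.0118,np.radians(1.2)))
d=bot.read_camera("wrist");cv2.imwrite("pics/w5.png",d["pixels"][:,:,::-1])
E
```

```text
t: 12.1
eef_pos: [0.6123, 0.1803, 0.0265]
tool_rot: [-0.0, 0.7, 0.714, -0.0]
contact_force: [1.0, 0.2, -0.6]
gripper_width: 0.441
grasp_force: 41.2
([0.02, 0.15, 1.47, -0.0], -0.69)
```

View pics/w5.png

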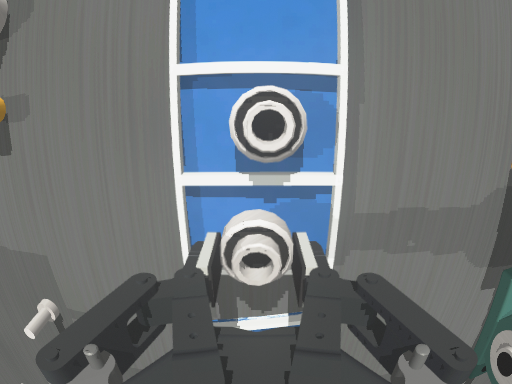

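The small bearing is held at (257,245) over the near bay, inside its walls, and small_c at (268,124) is undisturbed. Lowering.

```bash
python3 -m jog '[[0,0.1,0.8,0],[0,0.1,1.2,0],[0,0.1,1.4,0],[0,0.1,1.5,0],[0,0.1,1.6,0],[0,0.1,1.6,0],[0,0.1,1.6,0]]'
```

```text
t: 12.73
eef_pos: [0.6138, 0.1801, 0.0109]
tool_rot: [0.0, 0.7, 0.714, -0.0]
contact_force: [-3.1, -1.8, 5.4]
gripper_width: 0.443
grasp_force: 41.7
```

```bash
python3 -m jog '[[0,0,0,0],[0,0,0,0],[0,0,0,0],[0,0,0,0]]' -0.15
python3 -m jog '[[0,0,-2,0],[0,0,-5,0],[0,0,-8,0],[0,0,-9,0],[0,0,-9,0]]'
python3 - <<'E'
from h import *
print(go(.409,.336,.10,np.radians(1.2)))
E
```

```text
t: 13.07
eef_pos: [0.6142, 0.1803, 0.0103]
tool_rot: [0.0, 0.7, 0.714, 0.0]
contact_force: [-0.2, -0.0, -0.0]
gripper_width: 0.577
grasp_force: 0.0
t: 13.48
eef_pos: [0.6161, 0.1812, 0.1036]
tool_rot: [0.001, 0.7, 0.714, 0.003]
contact_force: [0.4, 0.0, 0.2]
gripper_width: 0.573
grasp_force: 0.0
([15.86, -20.41, 0.36, -0.0], -0.64)
```

```bash
python3 -m jog '[[3.2,-4,0,0],[6.4,-8,0,0],[9.5,-12,0,0],[12.5,-16,0,0],[15.9,-20.4,0,0],[15.9,-20.4,0,0],[15.9,-20.4,0,0],[15.9,-20.4,0,0],[15.9,-20.4,0,0],[15.9,-20.4,0,0]]' -0.5 40
python3 - <<'E'
from h import *
print(go(.409,.336,.0065,np.radians(1.2)))
E
```

```text
t: 14.32
eef_pos: [0.408, 0.3339, 0.0995]
tool_rot: [0.0, 0.701, 0.713, -0.001]
contact_force: [-0.6, -0.5, 0.1]
gripper_width: 0.753
grasp_force: 0.0
([0.21, 0.1, 9.3, -0.0], -1.09)
```

```bash
python3 -m jog '[[0.2,0.1,3.5,0],[0.2,0.1,7,0],[0.2,0.1,8.6,0],[0.2,0.1,9.3,0],[0.2,0.1,9.3,0],[0.2,0.1,9.3,0]]' 
python3 -m jog '[[0,0,0,0],[0,0,0,0],[0,0,0,0],[0,0,0,0],[0,0,0,0],[0,0,0,0]]' 1 40
python3 - <<'E'
from h import *
print(go(.6112,.3045,.0265,np.radians(1.2)))
E
```

```text
t: 14.82
eef_pos: [0.4089, 0.337, 0.0075]
tool_rot: [0.0, 0.701, 0.713, 0.0]
contact_force: [0.7, -0.6, -0.5]
gripper_width: 0.751
grasp_force: 0.0
t: 15.32
eef_pos: [0.4089, 0.3379, 0.0089]
tool_rot: [0.0, 0.701, 0.714, 0.001]
contact_force: [-0.4, -0.7, 3.9]
gripper_width: 0.442
grasp_force: 39.4
([-3.72, 20.16, -1.76, -0.0], -1.2)
```

```bash
python3 -m jog '[[0,0,-3,0],[0,0,-6,0],[-0.7,4,-7,0],[-1.4,8,-7,0],[-2.1,12,-7,0],[-2.9,16,-7,0],[-3.7,20.2,-7,0],[-3.7,20.2,-5,0],[-3.7,20.2,-3,0],[-3.7,20.2,-2,0],[-3.7,20.2,-2,0],[-3.7,20.2,-2,0]]' 
python3 - <<'E'
from h import *
print(go(.6112,.3045,.0129,np.radians(1.2)))
E
```

```text
t: 16.32
eef_pos: [0.6098, 0.3045, 0.0275]
tool_rot: [-0.0, 0.7, 0.714, -0.0]
contact_force: [-0.3, -0.3, -1.3]
gripper_width: 0.443
grasp_force: 41.0
([-0.0, 0.14, 1.46, -0.0], -0.85)
```

```bash
python3 -m jog '[[0,0.1,0.8,0],[0,0.1,1.2,0],[0,0.1,1.4,0],[0,0.1,1.5,0],[0,0.1,1.6,0],[0,0.1,1.6,0],[0,0.1,1.6,0]]'
```

```text
t: 16.9
eef_pos: [0.6115, 0.3042, 0.012]
tool_rot: [0.0, 0.7, 0.714, -0.0]
contact_force: [-3.4, -2.3, 5.7]
gripper_width: 0.443
grasp_force: 41.4
```

```bash
python3 -m jog '[[0,0,0,0],[0,0,0,0],[0,0,0,0],[0,0,0,0]]' -0.15
python3 -m jog '[[0,0,-2,0],[0,0,-5,0],[0,0,-9,0],[0,0,-12,0],[0,0,-12,0]]'
python3 - <<'E'
from h import *
print(go(.442,-.173,.13,np.radians(-75)))
E
```

```text
t: 17.23
eef_pos: [0.6118, 0.3043, 0.0113]
tool_rot: [0.0, 0.7, 0.714, 0.0]
contact_force: [-0.1, -1.0, 0.4]
gripper_width: 0.577
grasp_force: 0.0
t: 17.65
eef_pos: [0.6151, 0.307, 0.1389]
tool_rot: [0.001, 0.7, 0.714, 0.006]
contact_force: [0.8, 0.9, 0.3]
gripper_width: 0.581
grasp_force: 0.0
([-47.67, -18.2, 0.89, 1.33], -0.8)
```

```bash
python3 -m jog '[[-3.8,-1.4,0,0.1],[-7.6,-2.9,0,0.2],[-11.4,-4.3,0,0.3],[-15.2,-5.8,0,0.4],[-19,-7.2,0,0.5],[-22.8,-8.7,0,0.6],[-26.6,-10.1,0,0.7],[-30.4,-11.6,0,0.8],[-34.2,-13,0,0.9],[-38,-14.5,0,1],[-41.8,-16,0,1.1],[-45,-17.2,0,1.2],[-47.7,-18.2,0,1.3],[-47.7,-18.2,0,1.33],[-47.7,-18.2,0,1.33],[-47.7,-18.2,0,1.33],[-47.7,-18.2,0,1.33]]' -1 50
python3 - <<'E'
from h import *
d=bot.read_camera("wrist");np.savez("w6.npz",**d);cv2.imwrite("pics/w6.png",d["pixels"][:,:,::-1])
print(go(.442,-.173,.016,np.radians(-75)))
E
```

```text
t: 19.07
eef_pos: [0.4392, -0.175, 0.1313]
tool_rot: [-0.0, 0.991, 0.131, 0.0]
contact_force: [0.3, -0.5, -0.3]
gripper_width: 1.003
grasp_force: 0.0
([0.32, -0.11, 11.53, 0.0], -1.12)
```

View pics/w6.png

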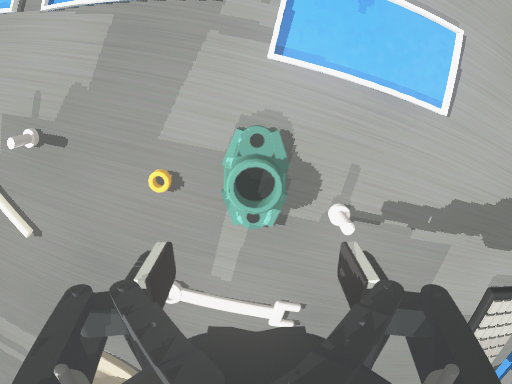

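The housing's bolt holes are at (257,140) and (253,217), and its boss is at (257,180), midway between the fingers.

```bash
python3 - <<'E'
from h import *
d=dict(np.load("w6.npz"))
def wr(u,v,z):
    a=np.array([u-d["cx"],v-d["cy"]]);r=np.hypot(*a);t=r/f(d)
    c=np.r_[a/r*np.sin(t),np.cos(t)];w=d["pose"][:3,:3]@c;o=d["pose"][:3,3];return o+w*(z-o[2])/w[2]
a=wr(257,140,.01);b=wr(253,217,.01);print(a,b,(a+b)/2,np.linalg.norm(a-b),np.degrees(np.arctan2(*(a-b)[1::-1])),wr(257,183,.034))
E
```

```text
[ 0.47683503 -0.16578505  0.01      ] [ 0.40362119 -0.18160431  0.01      ] [ 0.44022811 -0.17369468  0.01      ] 0.07490337061467414 12.192425870599829 [ 0.44484871 -0.17438754  0.034     ]
```

```bash
python3 -m jog '[[0.3,-0.1,3.5,0.05],[0.3,-0.1,7,0.05],[0.3,-0.1,10,0.05],[0.3,-0.1,11.2,0.05],[0.3,-0.1,11.4,0.05],[0.3,-0.1,11.4,0.05]]' 
python3 -m jog '[[0,0,0,0],[0,0,0,0],[0,0,0,0],[0,0,0,0],[0,0,0,0],[0,0,0,0]]' 1 60
python3 - <<'E'
from h import *
print(go(.6034,-.249,.045,np.radians(2.3)))
E
```

```text
t: 19.62
eef_pos: [0.4413, -0.1733, 0.0167]
tool_rot: [-0.001, 0.994, 0.106, -0.001]
contact_force: [0.4, -0.3, 0.1]
gripper_width: 1.0
grasp_force: 0.0
t: 20.12
eef_pos: [0.4422, -0.1741, 0.019]
tool_rot: [0.0, 0.994, 0.105, 0.001]
contact_force: [-2.8, 3.5, 11.7]
gripper_width: 0.557
grasp_force: 59.7
([14.2, 10.69, -2.6, -1.4], -1.23)
```

```bash
python3 -m jog '[[0,0,-3,0],[0,0,-6,0],[0,0,-9,0],[2,1.5,-9,-0.12],[4,3,-9,-0.24],[6,4.5,-9,-0.36],[8,6,-9,-0.48],[10,7.5,-9,-0.6],[12,9,-9,-0.72],[14.2,10.7,-9,-0.84],[14.2,10.7,-9,-0.96],[14.2,10.7,-9,-1.08],[14.2,10.7,-9,-1.2],[14.2,10.7,-9,-1.3],[14.2,10.7,-7,-1.4],[14.2,10.7,-5,-1.4],[14.2,10.7,-3.5,-1.4],[14.2,10.7,-3,-1.4],[14.2,10.7,-3,-1.4]]' 
python3 - <<'E'
from h import *
print(go(.6034,-.249,.024,np.radians(2.3)))
d=bot.read_camera("wrist");cv2.imwrite("pics/w7.png",d["pixels"][:,:,::-1])
E
```

```text
t: 21.7
eef_pos: [0.6008, -0.2492, 0.0454]
tool_rot: [-0.002, 0.693, 0.721, -0.001]
contact_force: [-0.5, 1.3, -5.3]
gripper_width: 0.553
grasp_force: 66.1
([0.01, 0.26, 2.14, -0.0], 0.05)
```

View pics/w7.png

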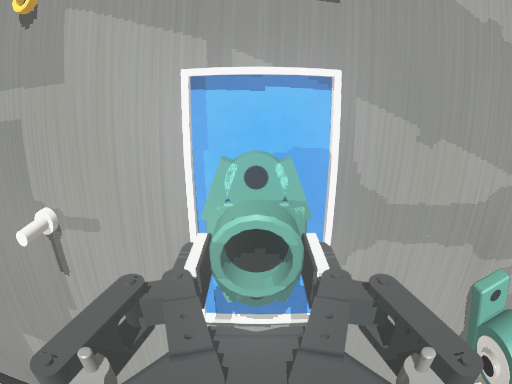

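The housing is held lengthwise over the tray, boss at (257,255) and flange hole at (257,177), within the walls at 190–335. Lowering.

```bash
python3 -m jog '[[0,0.2,1,0],[0,0.2,1.6,0],[0,0.2,2,0],[0,0.2,2.2,0],[0,0.2,2.3,0],[0,0.2,2.3,0],[0,0.2,2.3,0]]'
```

```text
t: 22.33
eef_pos: [0.6046, -0.2495, 0.0245]
tool_rot: [0.0, 0.693, 0.721, 0.0]
contact_force: [0.6, 0.1, -5.2]
gripper_width: 0.553
grasp_force: 66.1
```

```bash
python3 -m jog '[[0,0,0.1,0],[0,0,0.2,0],[0,0,0.3,0],[0,0,0.3,0],[0,0,0.3,0]]'
```

```text
t: 22.75
eef_pos: [0.6047, -0.2495, 0.0222]
tool_rot: [0.0, 0.693, 0.721, -0.0]
contact_force: [-2.9, 0.4, 4.4]
gripper_width: 0.553
grasp_force: 67.0
```

```bash
python3 -m jog '[[0,0,0,0],[0,0,0,0],[0,0,0,0],[0,0,0,0]]' -0.6
python3 -m jog '[[0,0,-2,0],[0,0,-5,0],[0,0,-9,0],[0,0,-13,0],[-4,-3,-15,0],[-8,-6,-15,0],[-12,-9,-15,0],[-16,-12,-15,0],[-20,-14,-15,0],[-24,-17,-15,0],[-27,-20,-15,0],[-27,-20,-15,0],[-27,-20,-15,0]]'
python3 - <<'E'
from h import *
for n in("top","scene"):
    d=bot.read_camera(n);P=cloud(d)
    for nm,x,y,lo,R in(("LB",.635,-.0365,.018,.036),("LA",.621,.0555,.018,.036),("S1",.6138,.1805,.014,.026),("S2",.6112,.3045,.014,.026),("C",.6125,.2425,.016,.027),("H",.603,-.249,.028,.04)):
        q=P[np.hypot(P[...,0]-x,P[...,1]-y)<R];q=q[(q[:,2]>lo)]
        (a,b),r=cv2.minEnclosingCircle((q[:,:2]*1000).astype(np.float32));print(n,nm,"(%.0f,%.0f) r%.1f h%.1f n%d"%(a,b,r,np.percentile(q[:,2],90)*1000,len(q)))
    s=d["pixels"][60:240,120:450] if n=="top" else d["pixels"][80:340,80:320]
    cv2.imwrite(f"pics/{n}9.png",cv2.resize(s[:,:,::-1],None,fx=2,fy=2,interpolation=2))
E
```

```text
t: 23.08
eef_pos: [0.6049, -0.2495, 0.0215]
tool_rot: [0.0, 0.693, 0.721, 0.0]
contact_force: [0.4, -0.4, -0.5]
gripper_width: 0.804
grasp_force: 0.0
t: 24.17
eef_pos: [0.407, -0.5356, 0.1709]
tool_rot: [0.0, 0.697, 0.717, -0.003]
contact_force: [-2.5, -0.7, 1.0]
gripper_width: 0.798
grasp_force: 0.0
top LB (635,-38) r30.2 h38.4 n373
top LA (621,55) r30.2 h38.2 n373
top S1 (614,180) r20.2 h30.6 n160
top S2 (612,302) r19.9 h30.4 n158
top C (617,244) r19.7 h31.8 n151
top H (604,-250) r25.3 h39.9 n144
scene LB (636,-38) r32.8 h37.6 n337
scene LA (622,55) r30.5 h37.8 n368
scene S1 (615,179) r20.5 h30.0 n186
scene S2 (613,303) r20.5 h30.2 n220
scene C (617,244) r20.2 h30.4 n187
scene H (606,-250) r25.2 h37.5 n116
```

View pics/top9.png

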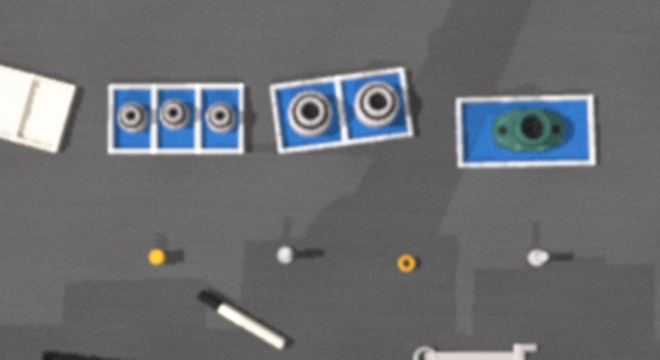

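View pics/scene9.png

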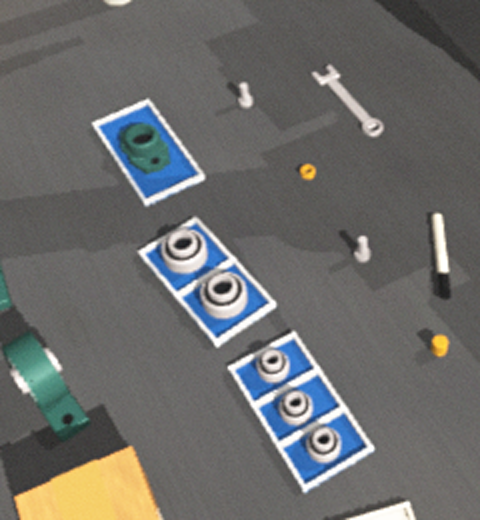

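The top crop shows all five parts in place: three small bearings at x 132, 173 and 219, the larges at (310,112) and (377,102), and the housing at (527,130). The scene crop agrees, and the heights are 30–31, 38 and 37–40 mm, so the parts are flat and upright. Handing in.

```bash
python3 -m jog '[[0,0,0,0],[0,0,0,0],[0,0,0,0]]'; python3 -c "
from station import bot
print(bot.hand_in())"
```

```text
t: 24.52
eef_pos: [0.4168, -0.5253, 0.1715]
tool_rot: [0.0, 0.692, 0.722, 0.0]
contact_force: [0.1, -0.1, 0.9]
gripper_width: 0.798
grasp_force: 0.0
the job is handed in; nothing more can be done
None
```

All five parts were set down flat, boss or sleeve up, in their trays in the order asked, small_c stayed in its middle bay, and the job was handed in at about 24.5 s; the judge's verdict was not shown.

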